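# Serve a cocoa ball from the lever dispenser without slamming its lid

## Task

Serve the round cocoa ball from the two-lane dispenser: press down the paddle of the lever on the ball's side with your fingertips, all the way, so that the linked lid lifts and the ball rolls out into the catch tray, then ease the lever back up slowly, taking about two seconds or more, so that the lid closes fully without slamming. Work only by that lever: do not touch the ball or the lids, keep the drum-shaped piece in its lane with its lid shut, leave the things standing around where they are, and finish with your hand clear.

Things in the scene. Friction and masses are not known exactly. Their poses are not given: they have to be found in the camera images.
- dispenser: Steel dispenser, fixed, 222 mm long, 100 wide, 98 high at the back, 124 at the black gear covers; origin on the worktop below it, -x its front, +y its left. Two lanes open above, 44 mm wide, centred at y = +24 (left) and -24 mm (right), slope forward, each shut at x = -4 mm by a hanging clear lid. A ramp leads to one catch tray in front. A lever on each outer side, geared to that side's lid, ends in front in a black paddle.
- paddle_left (a point): Centre of the top of the left lever's paddle, a black pad 46 x 42 mm; moves with the lever. Released: x -124, y +104, z 124 mm in the dispenser's frame. At the hard stop (lever 0.45 rad down): x -118, z 53 mm, so the stroke is 71 mm, nearly straight down. Lever pivot at x +30, z 85 mm. A spring pushes it up, 2.5 N at first, 5 to 6 N fully down; let go, it flies up and slams the lid.
- paddle_right (a point): The same for the right lever: mirror image, y = -104 mm in the dispenser's frame.
- lid_left (a joint): Angle of the lid of the left lane (rad): 0 hanging shut, 1.3 fully lifted (front edge swung out and up about its top edge). It is geared to the left lever: lid angle = 2.9 x lever angle. A ball gets past at 1.05 rad or more, so press the lever to its stop.
- lid_right (a joint): The same for the lid of the right lane, geared to the right lever.
- flap_left: Plate of the left lid, clear plastic with an aluminium lower edge, 58 mm high, 40 wide, 3 thick; origin on its hinge at the top edge, 112 mm above the worktop, at x = -4, y = +24 mm of the dispenser's frame.
- flap_right: The same for the right lid, at y = -24 mm.
- tray (a point): Centre of the floor of the catch tray, 12 mm above the worktop, at x = -103, y = 0 mm of the dispenser's frame; the tray is 49 mm long (x) and 92 mm wide, its rim stands 44 mm above the worktop.
- ball: Round cocoa ball, 36 mm across, 30 g, loose, dark brown; origin at its centre. Waits behind the lid of one lane, the left or the right, and rolls out into the tray by itself in about a second when that lid is lifted.
- drum: Short cocoa cylinder, 36 mm across and 40 mm long, same colour, lying across the other lane and nearly filling its width (seen from above a square, not a circle); origin at its centre. It stays where it is, behind its shut lid.
- espresso_cup: Small two-tone cup with a handle, 60 x 84 x 53 mm, loose beside the dispenser on its left; origin at the centre of its foot.
- tamper: Coffee tamper with a wooden handle, 58 mm across, 91 mm high, loose, beside the dispenser on its right; origin at the centre of its foot.
- shaker: Plain lidded cocoa shaker, 67 mm across, 101 mm high, loose, in front of the dispenser to the right; origin at the centre of its foot.
There are look-alikes about, which are no part of the job. What is shaped like the espresso_cup but green is not meant.

How it is judged:
By the outcome, as a careful person would: the job done as asked, in the order asked, and still so for the second after the job is handed in, with the robot touching nothing.
It also fails if it takes over 42 s, if anything falls off the work surface, if the arm or the gripper's body presses on something with over 40 N, if the wrist force passes 120 N, or if a joint passes its speed limit or range.

## Robot

A 6-joint arm with a two-finger parallel gripper is mounted at the origin on a cart in front of the work surface, level with it; the furniture and walls round the work are solid. World frame = base frame: x ahead of the robot, y to its left, z up, the work surface at z = 0. Lengths are in m, angles in rad, forces in N, time in s.
With the tool pointing down it reaches from about 0.3 to 0.875 m from the base axis. Payload 6.4 kg.
Tool frame: the origin (TCP) lies between the finger pads; the fingertips stand 8 mm ahead of it and the grasp point (between the pads) lies 11 mm behind it (ctrl.finger_overhang is the distance from the TCP to the fingertips, in m); z points along the fingers, y is the line along which they close (so a half turn about z gives the same grasp; the last joint's range is limited). The gripper opens to 85 mm and grips with 20 to 120 N. Pads are 22 mm wide; open, the fingers measure 114 mm over their backs; the gripper's body (76 mm by 85 mm) begins 54 mm behind the grasp point. The pads swing forward as they close: fully open they stand 13 mm farther back than shut.
Start: joints at [1.067, 0.181, 1.607, -0, 1.354, -0.206], TCP at [0.169, 0.55, 0.239] pointing down, gripper open.
Joint ranges: [-2.99, 2.99], [-0.89, 2.07], [0.3, 2.58], [-1.14, 4.28], [0, 2.63], [-3.12, 3.12]. Speed limits (rad/s): [2.57, 2.57, 3.01, 3.14, 3.14, 3.14].

## Interface

Orientations are given as a unit quaternion [w, x, y, z].
In Python, from bench import ctrl, camera gives the robot as it stands.
- The arm moves only by the shell command python3 -m pendant 'ROWS' [OPENING]. ROWS is JSON, a list of rows, each a list of 6 numbers: the shift along the world's x, y, z normalised to -1 to 1, where 1 is 200 mm, then the turn, a rotation vector about the world's x, y, z normalised to -1 to 1, where 1 is pi/2 rad. In form: [[dx, dy, dz, rx, ry, rz], ...]. A call has exactly 10 rows; each row shifts and turns the commanded pose from where the row before left it; what a row does not reach is not made up. A row lasts 1/8 s, in which the tool goes at most 62.5 mm and 10.7 degrees, less where a joint would pass 70% of its speed; a pose out of reach is approached as far as the arm can. A call with a number of a shift or a turn outside -1 to 1 is refused whole. A call with a gripper value outside its range is refused whole. OPENING is the opening, from -1 (shut) to 1 (fully open), set as the call begins (- or left out, the last holds). The fingers move at their own pace and stop on an object; the grip force is fixed at half the most. Time passes only in rows, so rows that do not move let the fingers close, or fill a call up. It gives the time, the measured TCP pose, the force, the opening and the grip force at its end, in the units of the state.
- ctrl.get_obs(): the state, without advancing time (a new reading comes with each control period).
- camera(name): name is "side" or "top" or "wrist"; returns a dict with "color" (400x640x3 uint8, blue, green, red), "fx", "fy", "cx", "cy" (pixels), "distortion" ([k1, k2, p1, p2, k3] as OpenCV has them; the pictures are not rectified), "xyz" and "rotation" of the camera in the world; the wrist camera has in their place "hand_eye" (4x4, takes a point from camera to tool coordinates, whose origin is the TCP and whose axes are the flange's). Camera axes: x right, y down, z forward; pixel columns grow to the right and rows downward; lengths in m; the calibration is good to about 2 mm. A picture is of the moment at which its call begins: read the wrist's pose just before it. There is no depth.
- ctrl.hand_in(): hands the job in; it is judged then, once.
The state is a dict: "time_s": time; "q": joint angles; "dq": joint speeds; "joint_efforts": joint torques, N m; "eef_pos": TCP position; "eef_rot": TCP orientation; "wrist_force": force on the tool from outside, world axes, zero at the start; "torque": the same for the moment, N m; "opening": opening from 0.0 (shut) to 1.0 (fully open); "grasp_force": force on a finger pad.
Only numpy, scipy, OpenCV 4.12 (cv2) and the standard library are available. Lean on these libraries where they do the work, as an engineer would, in place of code of your own. Each camera call takes 0.05 s, during which the arm holds its last target. There are 200 camera calls.

## Working session

There is one attempt and no reset: what is moved stays moved. The work goes in short steps, Python scripts to look and compute and a shell command to move; the robot and the scene stay as the last step left them, time stands still between calls to the robot, and variables do not carry over. Pictures are saved under pics/ and viewed, at most 10 in all, crops included, and the job is handed in when it is done.

```bash
mkdir -p pics; cat > h.py <<'E'
import numpy as np, cv2
from bench import ctrl, camera
def ray(c,u,v):
    K=np.array([[c['fx'],0,c['cx']],[0,c['fy'],c['cy']],[0,0,1]])
    p=cv2.undistortPoints(np.array([[[u,v]]],float),K,np.array(c['distortion'],float))[0,0]
    return np.array(c['xyz']),np.array(c['rotation'])@np.array([p[0],p[1],1])
def onz(c,u,v,z):
    o,d=ray(c,u,v); return o+d*(z-o[2])/d[2]
E
python3 - <<'E'
from h import *
o=ctrl.get_obs(); print(o['time_s'],o['eef_pos'],o['eef_rot'],o['opening'])
for n in('top','side'):
    c=camera(n); cv2.imwrite(f'pics/{n}0.png',c['color']); print(n,c['xyz'],np.round(c['rotation'],3).tolist(),c['fx'],np.shape(c['rotation']))
E
```

```text
0.0 [0.16842612 0.5492029  0.23835054] [-3.07030931e-04  1.48354910e-01  9.88933771e-01 -8.49955926e-04] 1.00094808762404
top [0.4135612  0.01431092 1.09892844] [0.057, -0.702, 0.709, -0.047] 384.2414040561525 (4,)
side [-0.40162645 -0.73596394  0.74920549] [-0.457, 0.775, -0.371, 0.231] 423.62033167262695 (4,)
```

View pics/top0.png

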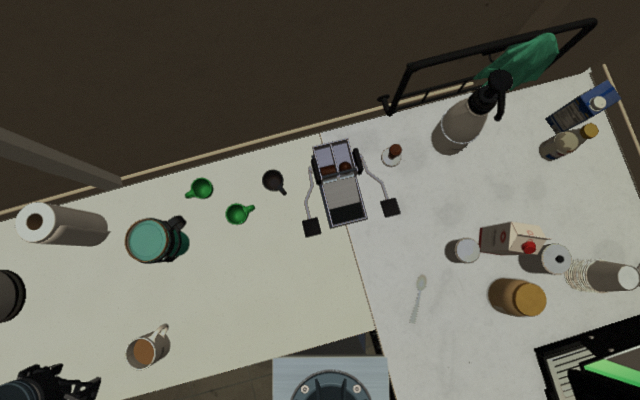

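View pics/side0.png

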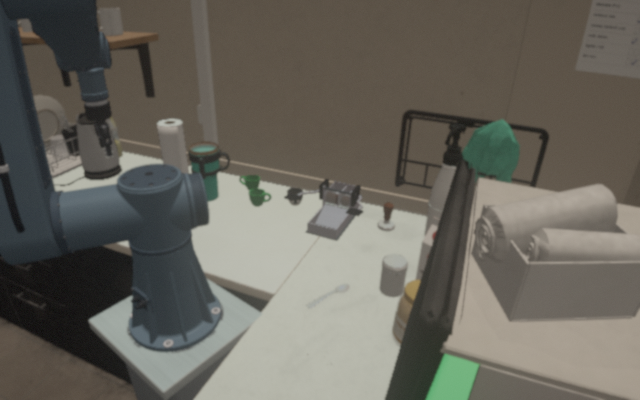

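The top view shows the dispenser near (340,185), with its left paddle at (312,227) and right paddle at (390,207). There are green cups at (202,188) and (238,213) and a dark cup at (273,180). The tamper is at (393,153) and the shaker at (465,250). I'll enlarge the lanes to tell the ball from the drum.

```bash
cat >> h.py <<'E'
from scipy.spatial.transform import Rotation as R
def cam(n):
    c=camera(n); q=c['rotation']; c['rotation']=R.from_quat([q[1],q[2],q[3],q[0]]).as_matrix(); return c
E
python3 - <<'E'
from h import *
c=cam('top'); im=c['color']
cv2.imwrite('pics/crop1.png',cv2.resize(im[130:245,250:410],None,fx=5,fy=5,interpolation=cv2.INTER_CUBIC))
g=cv2.cvtColor(im,cv2.COLOR_BGR2GRAY)
P=[]
for (u,v) in((312,227),(390,207)):
    m=np.zeros_like(g); m[v-14:v+14,u-14:u+14]=(g[v-14:v+14,u-14:u+14]<55)*255
    m=cv2.morphologyEx(m,cv2.MORPH_OPEN,np.ones((5,5),np.uint8))
    k=max(cv2.findContours(m,0,2)[0],key=cv2.contourArea); r=cv2.minAreaRect(k); print(r)
    P.append(onz(c,*r[0],.124)); print(P[-1])
d=P[0]-P[1]; L=np.linalg.norm(d[:2]); y=d[:2]/L; x=np.array([y[1],-y[0]])
print('sep',L,'yaw deg',np.degrees(np.arctan2(x[1],x[0])),'origin',(P[0]+P[1])[:2]/2+.124*x)
for n,p in dict(sh=(465,243),tam=(391,158),cup=(273,180)).items(): print(n,onz(c,*p,.05))
E
```

```text
((311.0, 227.0), (16.0, 16.0), 90.0)
[0.49557765 0.04680359 0.124     ]
((389.88238525390625, 207.02943420410156), (16.492422103881836, 15.279744148254395), 75.96376037597656)
[ 0.54461424 -0.15528749  0.124     ]
sep 0.2079552677500768 yaw deg 13.638995165851666 origin [ 0.64059923 -0.02500231]
sh [ 0.45358062 -0.36932754  0.05      ]
tam [ 0.69332898 -0.17643601  0.05      ]
cup [0.63420894 0.15460122 0.05      ]
```

View pics/crop1.png

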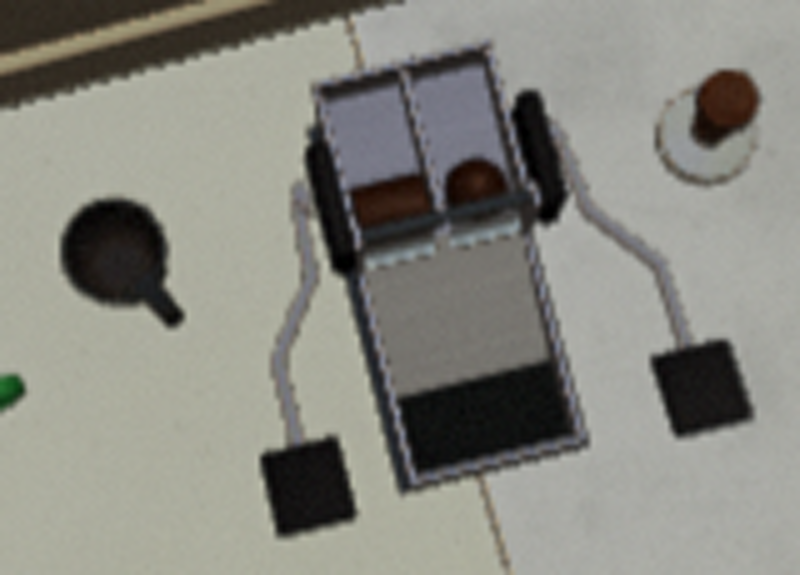

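The two pieces in the lanes are at crop (475,185) and (390,205). The first is round and in the right lane, so it is the ball. The second is a rectangle across the left lane, so it is the drum. That makes it the **right** lever, whose paddle is at crop (702,388), world (0.545, -0.155). The paddle separation of 208 mm matches the spec. I'll close the gripper and travel high.

```bash
python3 -m pendant '[[0.09,-0.1,0.2,0,0,0],[0.09,-0.18,0.2,0,0,0],[0.09,-0.18,0.1,0,0,0],[0.09,-0.18,0,0,0,0],[0.09,-0.18,0,0,0,0],[0.09,-0.18,0,0,0,0],[0.09,-0.18,0,0,0,0],[0.09,-0.18,0,0,0,0],[0.09,-0.18,0,0,0,0],[0.09,-0.18,0,0,0,0]]' -1
python3 -m pendant '[[0.1,-0.18,0,0,0,0],[0.1,-0.18,0,0,0,0],[0.1,-0.18,0,0,0,0],[0.1,-0.18,0,0,0,0],[0.1,-0.18,0,0,0,0],[0.1,-0.18,0,0,0,0],[0.1,-0.18,0,0,0,0],[0.1,-0.18,0,0,0,0],[0.1,-0.18,-0.2,0,0,0],[0.08,-0.18,-0.2,0,0,0]]'
```

```text
time_s: 1.4
eef_pos: [0.349, 0.2045, 0.3392]
eef_rot: [0.0, 0.148, 0.989, 0.0]
wrist_force: [-0.3, -0.6, 0.5]
opening: -0.001
grasp_force: 0.0
time_s: 2.65
eef_pos: [0.5455, -0.1556, 0.2585]
eef_rot: [0.001, 0.148, 0.989, -0.0]
wrist_force: [0.9, 0.1, -0.3]
opening: -0.003
grasp_force: 0.0
```

```bash
python3 -m pendant '[[0,0,-0.1,0,0,0],[0,0,-0.1,0,0,0],[0,0,-0.1,0,0,0],[0,0,-0.08,0,0,0],[0,0,-0.08,0,0,0],[0,0,-0.06,0,0,0],[0,0,-0.03,0,0,0],[0,0,0,0,0,0],[0,0,0,0,0,0],[0,0,0,0,0,0]]'
python3 - <<'E'
from h import *
o=ctrl.get_obs(); print(o['eef_pos'],o['wrist_force'])
a=cam('top')['color'][130:245,250:410]; b=camera('wrist')['color']
cv2.imwrite('pics/near.png',np.hstack([cv2.resize(a,(400,288)),cv2.resize(b,(400,288))]))
E
```

```text
time_s: 3.9
eef_pos: [0.5451, -0.1545, 0.1499]
eef_rot: [0.001, 0.148, 0.989, -0.0]
wrist_force: [-0.9, 0.4, 0.3]
opening: 0.002
grasp_force: 0.0
[ 0.54509356 -0.154472    0.14993331] [-0.90037058  0.37624154  0.31170385]
```

View pics/near.png

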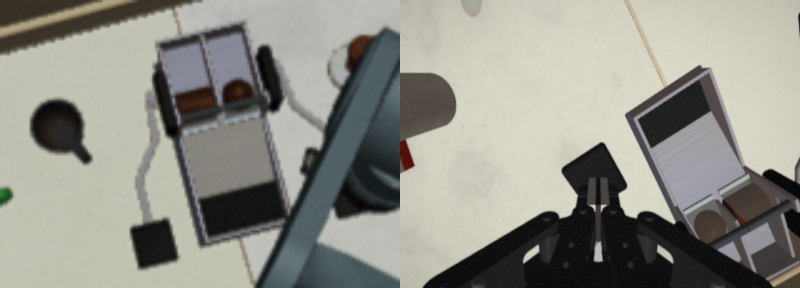

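The left half shows the ball and drum still in place. In the wrist view (right half) the closed fingertips are over the paddle at (593,172). I'll press now.

```bash
python3 -m pendant '[[0,0,-0.03,0,0,0],[0,0,-0.03,0,0,0],[0,0,-0.03,0,0,0],[0,0,-0.03,0,0,0],[0,0,-0.03,0,0,0],[0,0,-0.03,0,0,0],[0,0,-0.03,0,0,0],[0,0,-0.03,0,0,0],[0,0,-0.03,0,0,0],[0,0,-0.02,0,0,0]]'
python3 -m pendant '[[0.004,0.001,-0.03,0,0,0],[0.004,0.001,-0.03,0,0,0],[0.004,0.001,-0.02,0,0,0],[0.004,0.001,-0.02,0,0,0],[0.004,0.001,-0.02,0,0,0],[0.004,0,-0.015,0,0,0],[0,0,-0.01,0,0,0],[0,0,0,0,0,0],[0,0,0,0,0,0],[0,0,0,0,0,0]]'
```

```text
time_s: 5.25
eef_pos: [0.5446, -0.1543, 0.0909]
eef_rot: [-0.0, 0.148, 0.989, -0.0]
wrist_force: [-2.4, -1.0, 2.9]
opening: -0.003
grasp_force: 1.9
time_s: 6.5
eef_pos: [0.5493, -0.1532, 0.0635]
eef_rot: [-0.0, 0.148, 0.989, -0.0]
wrist_force: [-10.3, 0.2, 15.2]
opening: -0.0
grasp_force: 8.7
```

The force jumped to 15 N at fingertip z of about 55 mm, which looks like the stop. I'll hold a moment and check the ball.

```bash
python3 -m pendant '[[0,0,-0.005,0,0,0],[0,0,0,0,0,0],[0,0,0,0,0,0],[0,0,0,0,0,0],[0,0,0,0,0,0],[0,0,0,0,0,0],[0,0,0,0,0,0],[0,0,0,0,0,0],[0,0,0,0,0,0],[0,0,0,0,0,0]]'
python3 - <<'E'
from h import *
a=cam('top')['color'][130:245,250:410]; b=camera('wrist')['color']
cv2.imwrite('pics/press.png',np.hstack([cv2.resize(a,(400,288)),cv2.resize(b,(400,288))]))
E
```

```text
time_s: 7.75
eef_pos: [0.5494, -0.1533, 0.0632]
eef_rot: [-0.0, 0.148, 0.989, -0.0]
wrist_force: [-11.5, 0.8, 20.9]
opening: 0.001
grasp_force: 11.6
```

View pics/press.png

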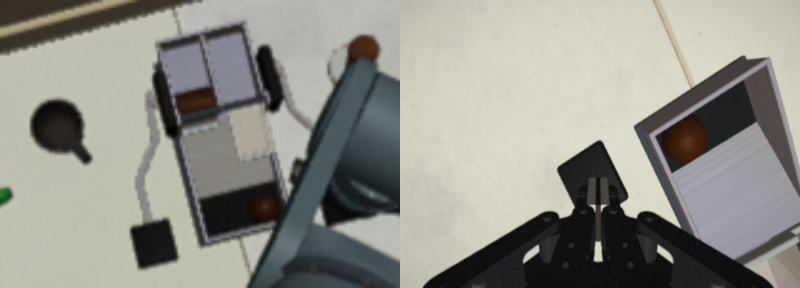

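The ball is in the tray, at (263,207) in the left half and (685,135) in the right half, and the drum is still in place. Easing the lever up slowly.

```bash
python3 -m pendant '[[-0.003,0,0.01,0,0,0],[-0.003,-0.001,0.0125,0,0,0],[-0.003,-0.001,0.0125,0,0,0],[-0.003,-0.001,0.0125,0,0,0],[-0.003,-0.001,0.0125,0,0,0],[-0.003,-0.001,0.0125,0,0,0],[-0.003,0,0.0125,0,0,0],[-0.003,0,0.0125,0,0,0],[0,0,0.0125,0,0,0],[0,0,0.0125,0,0,0]]'
python3 -m pendant '[[0,0,0.0125,0,0,0],[0,0,0.0125,0,0,0],[0,0,0.0125,0,0,0],[0,0,0.0125,0,0,0],[0,0,0.0125,0,0,0],[0,0,0.0125,0,0,0],[0,0,0.0125,0,0,0],[0,0,0.0125,0,0,0],[0,0,0.0125,0,0,0],[0,0,0.0125,0,0,0]]'
```

```text
time_s: 9.1
eef_pos: [0.5449, -0.1546, 0.0861]
eef_rot: [0.0, 0.148, 0.989, -0.0]
wrist_force: [2.3, -0.8, 3.1]
opening: -0.002
grasp_force: 1.8
time_s: 10.35
eef_pos: [0.5446, -0.154, 0.1108]
eef_rot: [-0.0, 0.148, 0.989, 0.0]
wrist_force: [2.7, -0.0, 1.3]
opening: -0.002
grasp_force: 1.1
```

```bash
python3 -m pendant '[[0,0,0.01,0,0,0],[0,0,0.01,0,0,0],[0,0,0.01,0,0,0],[0,0,0.01,0,0,0],[0,0,0.01,0,0,0],[0,0,0.008,0,0,0],[0,0,0.008,0,0,0],[0,0,0.008,0,0,0],[0,0,0.006,0,0,0],[0,0,0.006,0,0,0]]'
python3 -m pendant '[[0,0,0.006,0,0,0],[0,0,0.006,0,0,0],[0,0,0.006,0,0,0],[0,0,0.006,0,0,0],[0,0,0.006,0,0,0],[0,0,0.006,0,0,0],[0,0,0.006,0,0,0],[0,0,0.006,0,0,0],[0,0,0.006,0,0,0],[0,0,0.006,0,0,0]]'
```

```text
time_s: 11.6
eef_pos: [0.5447, -0.1543, 0.128]
eef_rot: [-0.0, 0.148, 0.989, -0.0]
wrist_force: [1.6, -0.1, 1.0]
opening: -0.002
grasp_force: 0.8
time_s: 12.85
eef_pos: [0.5447, -0.1543, 0.1401]
eef_rot: [-0.0, 0.148, 0.989, -0.0]
wrist_force: [1.0, 0.6, 0.4]
opening: 0.001
grasp_force: 0.0
```

Contact is released above 132 mm, so I'll retreat up and back, then check.

```bash
python3 -m pendant '[[0,0,0.02,0,0,0],[0,0,0.05,0,0,0],[0,0,0.1,0,0,0],[0,0,0.2,0,0,0],[0,0,0.2,0,0,0],[-0.1,0,0.2,0,0,0],[-0.15,0,0.1,0,0,0],[-0.2,0,0,0,0,0],[-0.2,0,0,0,0,0],[-0.1,0,0,0,0,0]]'
python3 -m pendant '[[0,0.1,0,0,0,0],[0,0.2,0,0,0,0],[0,0.2,0,0,0,0],[0,0.2,0,0,0,0],[0,0.2,0,0,0,0],[0,0.2,0,0,0,0],[0,0.2,0,0,0,0],[0,0.1,0,0,0,0],[0,0,0,0,0,0],[0,0,0,0,0,0]]'
python3 - <<'E'
from h import *
c=cam('top'); a=c['color'][130:260,250:410]
cv2.imwrite('pics/end.png',cv2.resize(a,(640,520),interpolation=cv2.INTER_CUBIC))
E
```

```text
time_s: 14.1
eef_pos: [0.3933, -0.1541, 0.3149]
eef_rot: [0.001, 0.149, 0.989, -0.0]
wrist_force: [0.3, -0.5, -0.6]
opening: -0.002
grasp_force: 0.0
time_s: 15.35
eef_pos: [0.3947, 0.1252, 0.3143]
eef_rot: [0.0, 0.148, 0.989, -0.0]
wrist_force: [-0.4, 0.2, 0.4]
opening: -0.001
grasp_force: 0.0
```

View pics/end.png

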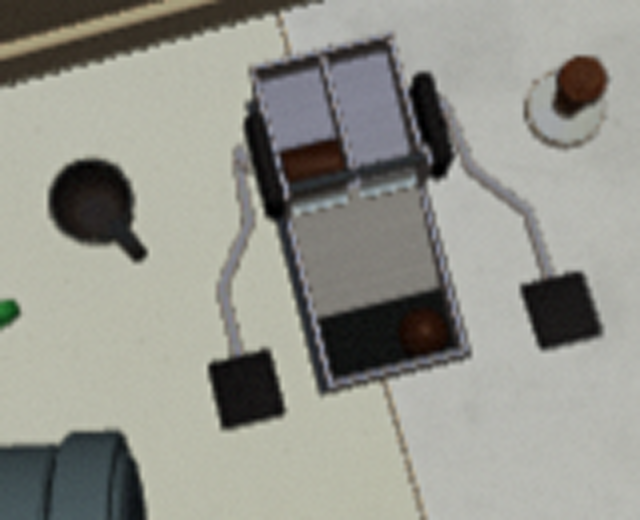

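The ball is in the tray at (425,330). Both lids are shut, with their edges level at (320,200) and (390,185). The drum is still in the left lane, the paddle is back up at (560,310), and nothing else has moved.

```bash
python3 -c "
from bench import ctrl
print(ctrl.hand_in())"
```

```text
the job is handed in; nothing more can be done
None
```

I pressed the right lever to its stop and the ball rolled into the tray. I then eased the lever back up over about 5 s, the lid closed, and I handed the job in at about 15 s with the arm clear.

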